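Unlock the reagent chest and show the shackle

TASK

Unlock the white steel reagent chest: turn the dial on its lid, click by click, until its nose points at the raised index mark next to the shackle and it rests in that click. Then pull the U-shaped steel shackle straight up out of the lid and hasp, and finish while still holding it up in the gripper: upright with its legs down, still, and with its lower ends about 8 cm or more clear above the lid, touching nothing else. Leave the dial at the mark and do not disturb the jar, tube and slide box standing round the chest.

Things in the scene. Friction and masses are not known exactly. Their poses are not given: they have to be found in the camera images.
- chest: Locked white steel chest, fixed to the bench, 200 (x) x 280 (y) x 100 mm high. Origin: centre of its underside; z up. On the flat lid, all at x = 0: dial axis at y = -50 mm, index mark (raised ridge 14 mm long, 3 mm high) at y = -9 mm, shackle legs at y = +30 and +80 mm. A 4 mm hasp plate lies round the legs and runs to the lid's +x edge.
- dial (a joint): Dial angle (rad) about the chest's z, counterclockwise from above positive. 0: nose points along the chest's +y at the index mark, lock open (within 0.1 either side); elsewhere the shackle is held after 3 mm of lift. Spring clicks every 0.524 rad pull the dial in and hold it; 0.1 to 0.15 N m to pass one. Range -0.9 to 2.75. Starts in a click at 1.05 to 2.1: turn it clockwise.
- dial_grip (a point): On the dial's axis, 130 mm above the bench, where to grip its black bar: 12 mm wide, 44 mm long, top at 134 mm above the bench, on a round skirt 52 mm wide (skirt top at 108 mm). The point turns with the dial: y runs along the bar towards the small bright nose at its foot (the pointer), x is across the bar (the 12 mm to pinch).
- shackle: Loose U of 9 mm steel bar, about 110 g, z up, legs 50 mm apart along its y (the chest's y). Origin midway between the undersides of its two 17 mm collars, 104 mm above the bench when seated. Crossbar centre line 45 mm above the origin; legs end 40 mm (y = -25, notched) and 20 mm (y = +25) below it, in holes with 0.8 mm play all round. Must rise 40 mm to come free.
- shackle_bar (a point): Middle of the shackle's crossbar centre line (9 mm thick; 149 mm above the bench when seated, 40 mm free height between bar and hasp plate). Axes as the shackle's: bar along y, pinch across x.
- jar: Bystander: capped specimen jar, 56 mm wide, 65 mm high; origin at the centre of its underside. Leave it.
- strip_tube: Bystander: black test-strip tube, 46 mm wide, 110 mm high; origin at the centre of its underside. Leave it.
- slide_box: Bystander: flat white slide box, 85 x 110 x 34 mm; origin at the centre of its underside. Leave it.
Not all that is in view belongs to the job. Of the things that look like the shackle, the largest one is meant.

How it is judged:
By the outcome, as a careful person would: the job done as asked, in the order asked, and still so for the second after the job is handed in, while the arm keeps its last pose, push and grip.
It also fails if it takes over 54 s, if anything falls off the work surface, if the arm or the gripper's body presses on something with over 40 N, if the wrist force passes 120 N, or if a joint passes its speed limit or range.

ROBOT

A 6-joint arm with a two-finger parallel gripper is mounted at the origin on the work surface. World frame = base frame: x ahead of the robot, y to its left, z up, the work surface at z = 0. Lengths are in m, angles in rad, forces in N, time in s.
With the tool pointing down it reaches from about 0.35 to 0.875 m from the base axis. Payload 15.5 kg.
Tool frame: the origin (TCP) lies on the centre line of the jaws, within the pads' length; the fingertips stand 25 mm ahead of it and the grasp point (between the pads) lies 6 mm ahead of it (robot.nose_length is the distance from the TCP to the fingertips, in m); z points along the fingers, y is the line along which they close (so a half turn about z gives the same grasp; the last joint's range is limited). The gripper opens to 85 mm and grips with 20 to 120 N. Pads are 22 mm wide; open, the fingers measure 114 mm over their backs; the gripper's body (76 mm by 85 mm) begins 54 mm behind the grasp point. The pads swing forward as they close: fully open they stand 13 mm farther back than shut.
Start: joints at [-1.341, 0.494, 1.345, -0, 1.302, -0.096], TCP at [0.199, -0.592, 0.256] pointing down, gripper open.
Joint ranges: [-2.91, 2.91], [-0.82, 2.16], [0.22, 2.67], [-1.22, 4.37], [0.12, 2.79], [-3.08, 3.08]. Speed limits (rad/s): [1.89, 1.89, 2.57, 3.01, 3.01, 3.01].

INTERFACE

Orientations are given as a unit quaternion [x, y, z, w].
In Python, from plant import robot gives the robot as it stands.
- The arm moves only by the shell command python3 -m creep 'ROWS' [OPENING] [FORCE]. ROWS is text: rows parted by semicolons, each of 6 numbers parted by spaces: the shift along the world's x, y, z each as a share of 0.3 m, from -1 to 1, then the turn, a rotation vector about the world's x, y, z each as a share of 0.5 rad, from -1 to 1. In form: x y z wx wy wz; .... A call has 1 to 10 rows; each row is the pose to reach, as a shift and turn from the pose commanded when the call began; what a row does not reach only later rows make up. A row lasts 1/8 s, in which the tool goes at most 62.5 mm and 10.7 degrees, less where a joint would pass 70% of its speed; a pose out of reach is approached as far as the arm can. A call with a number of a shift or a turn outside -1 to 1 is refused whole. A call with a gripper value outside its range is refused whole. OPENING is the finger opening in mm, from 0 to 85.4, set as the call begins (- or left out, the last holds). The fingers move at their own pace and stop on an object; FORCE is the grip in N (left out, the last holds). Time passes only in rows, so rows that repeat a pose let the fingers close. It gives the time, the measured TCP pose, the force, the opening and the grip force at its end, in the units of the state.
- robot.observe(): the state, without advancing time (a new reading comes with each control period).
- robot.capture(name): name is "side" or "top"; returns the picture (400x640x3 uint8, blue, green, red); there is no depth.
- robot.camera_info(name): a dict with "fx", "fy", "cx", "cy" (pixels), "k1" (the pictures are not rectified: a ray, as slopes to the right and down, at radius r is drawn at 1 + k1 r^2 times it, then the intrinsics apply), "R" (3x3) and "t" (3): a world point X has camera coordinates R X + t. Camera axes: x right, y down, z forward; pixel columns grow to the right and rows downward; lengths in m; the calibration is good to about 2 mm. A picture is of the moment at which its call begins. camera_info takes no time and is no camera call.
- robot.sign_off(): hands the job in; it is judged then, once.
Trained networks look in the newest picture that a camera, given by its name, has taken for a name from the list of things; names that differ only in an ending like _2 or _b are one class to them, and where a whole thing is asked for, a point or a joint stands for the part that bears it (a point fixed in the world has none). Each returns a list of dicts, best first, with "score" (0 to 1); they miss things now and then, are a little off and sometimes report something else, mostly with a low value. They report only what shows in the picture. A call takes as long as a camera call. They do not tell look-alikes from the thing itself.
- robot.look_for(camera, label): "location" ([x, y, z] in m, in world coordinates, good to about 4 mm: the middle of the surface that is visible of it).
- robot.masks_of(camera, label): "region" (400x640 bool, what is visible of it).
The state is a dict: "time_s": time; "joint_positions": joint angles; "qvel": joint speeds; "tau": joint torques, N m; "eef_pos": TCP position; "ee_rot": TCP orientation; "contact_force": force on the tool from outside, world axes, zero at the start; "wrist_torque": the same for the moment, N m; "opening": finger opening in m; "grip_force": force on a finger pad.
Only numpy, scipy, OpenCV 4.12 (cv2) and the standard library are available. Lean on these libraries where they do the work, as an engineer would, in place of code of your own. Each camera call takes 0.05 s, during which the arm holds its last target. There are 200 camera calls.

## Working session

There is one attempt and no reset: what is moved stays moved. The work goes in short steps, Python scripts to look and compute and a shell command to move; the robot and the scene stay as the last step left them, time stands still between calls to the robot, and variables do not carry over. Pictures are saved under pics/ and viewed, at most 10 in all, crops included, and the job is handed in when it is done.

```bash
mkdir -p pics; ls; cat > h.py <<'E'
import numpy as np, cv2
from plant import robot
def snap(cam,name):
    im=robot.capture(cam); cv2.imwrite(f'pics/{name}.png',im); return im
def proj(cam,X):
    c=robot.camera_info(cam); p=np.array(c['R'])@np.array(X)+np.array(c['t']); s=p[:2]/p[2]; s=s*(1+c['k1']*(s@s))
    return np.array([c['fx']*s[0]+c['cx'],c['fy']*s[1]+c['cy']])
def at_z(cam,uv,z):
    c=robot.camera_info(cam); d=np.array([(uv[0]-c['cx'])/c['fx'],(uv[1]-c['cy'])/c['fy']]); s=d.copy()
    for _ in range(20): s=d/(1+c['k1']*(s@s))
    R=np.array(c['R']); t=np.array(c['t']); o=-R.T@t; r=R.T@np.array([s[0],s[1],1]); return o+r*(z-o[2])/r[2]
E
python3 - <<'E'
from h import *
np.set_printoptions(precision=4,suppress=True)
s=robot.observe(); print({k:np.round(v,4) for k,v in s.items()})
for c in('top','side'):
    snap(c,c+'0'); i=robot.camera_info(c); print(c,'pos',-np.array(i['R']).T@np.array(i['t']),i['fx'])
    for l in('chest','dial','shackle','jar','strip_tube','slide_box'):
        print(l,[(round(d['score'],2),np.round(d['location'],3)) for d in robot.look_for(c,l)])
a=cv2.imread('pics/top0.png');b=cv2.imread('pics/side0.png'); 
E
```

```text
pics
{'time_s': np.float64(0.0), 'joint_positions': array([-1.3415,  0.4942,  1.3462, -0.    ,  1.3025, -0.0955]), 'qvel': array([ 0.0019,  0.0019, -0.0017, -0.0012, -0.0004,  0.0004]), 'tau': array([ -0.0005, -88.2163, -38.388 ,  -0.0003,   0.01  ,   0.    ]), 'eef_pos': array([ 0.1994, -0.592 ,  0.2557]), 'ee_rot': array([ 0.9868,  0.1617, -0.0001, -0.0006]), 'contact_force': array([0.7568, 0.5108, 0.0749]), 'wrist_torque': array([-0.0257, -0.0157,  0.0098]), 'grip_force': np.float64(0.0), 'opening': np.float64(0.0852)}
top pos [0.4354 0.0453 1.0987] 477.168821789369
chest [(0.83, array([ 0.558, -0.098,  0.1  ])), (0.52, array([ 0.642, -0.304,  0.102]))]
dial [(0.97, array([ 0.564, -0.14 ,  0.11 ]))]
shackle [(0.63, array([ 0.54 , -0.038,  0.151])), (0.5, array([0.667, 0.152, 0.013])), (0.49, array([ 0.37 , -0.041,  0.008]))]
jar [(0.88, array([0.546, 0.126, 0.063])), (0.42, array([ 0.732, -0.028,  0.03 ]))]
strip_tube [(0.97, array([ 0.644, -0.306,  0.102]))]
slide_box [(0.88, array([ 0.733, -0.029,  0.032])), (0.21, array([ 0.543, -0.038,  0.152]))]
side pos [0.2096 0.6597 0.8313] 500.70963748055726
chest [(0.58, array([ 0.538, -0.028,  0.099]))]
dial [(0.59, array([ 0.562, -0.14 ,  0.112])), (0.17, array([ 0.541, -0.021,  0.132]))]
shackle [(0.8, array([ 0.544, -0.021,  0.132])), (0.74, array([ 0.367, -0.04 ,  0.004])), (0.6, array([0.668, 0.148, 0.005]))]
jar [(0.74, array([0.54 , 0.141, 0.055]))]
strip_tube [(0.72, array([ 0.649, -0.3  ,  0.088]))]
slide_box [(0.88, array([ 0.725, -0.009,  0.036]))]
```

```bash
python3 - <<'E'
from h import *
a=cv2.imread('pics/top0.png'); b=cv2.imread('pics/side0.png')
p=proj('top',[.55,-.09,.1]).astype(int); q=proj('side',[.55,-.09,.1]).astype(int); print(p,q)
def crop(im,c,w=130,h=90):
    x=max(0,min(640-2*w,c[0]-w)); y=max(0,min(400-2*h,c[1]-h)); print('crop origin',x,y); return cv2.resize(im[y:y+2*h,x:x+2*w],None,fx=3,fy=3,interpolation=cv2.INTER_CUBIC)
cv2.imwrite('pics/top0c.png',crop(a,p)); cv2.imwrite('pics/side0c.png',crop(b,q))
E
```

```text
[395 197] [367 151]
crop origin 265 107
crop origin 237 61
```

View pics/top0.png

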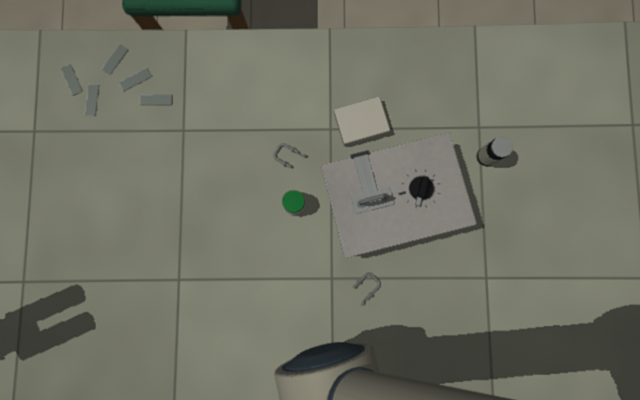

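View pics/top0c.png

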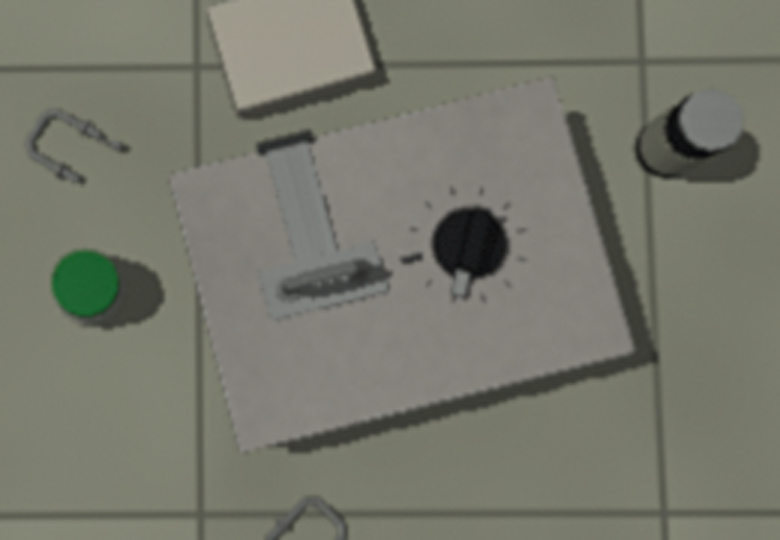

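The top view shows the chest at about pixel (400,195), with the hasp running up and away from the robot (+x). The dial is at (421,188) with its nose at (419,202), the index mark at (402,193) and the shackle near (375,200). Two smaller look-alike U's lie on the bench.

```bash
cat > pose.py <<'E'
from h import *
from scipy.optimize import least_squares
np.set_printoptions(precision=4,suppress=True)
o=np.array([265,107])
px=lambda u,v:o+(np.array([u,v])-1)/3
P=[((.1,.14,.1),px(172,178)),((.1,-.14,.1),px(551,79)),((-.1,-.14,.1),px(637,353)),((-.1,.14,.1),px(244,450)),((0,-.009,.103),px(411,259)),((0,-.05,.108),px(472,242))]
def w(p,l): c,s=np.cos(p[2]),np.sin(p[2]); return np.array([p[0]+c*l[0]-s*l[1],p[1]+s*l[0]+c*l[1],l[2]])
f=lambda p:np.concatenate([proj('top',w(p,l))-u for l,u in P])
r=least_squares(f,[.55,-.09,.2]); p=r.x
E
python3 - <<'E'
from pose import *
print(p,np.degrees(p[2]),r.fun.reshape(-1,2))
for n,l in dict(dial=(0,-.05,.13),bar=(0,.055,.149),mark=(0,-.009,.103)).items(): print(n,w(p,l),proj('side',w(p,l)))
d=w(p,(0,-.05,.108)); n=at_z('top',px(461,287),.106); v=n-d
print('nose',n,np.hypot(*v[:2]),'ang',np.arctan2(v[1],v[0])-np.pi/2-p[2])
for cam in('top','side'):
    robot.capture(cam)
    for l in('dial_grip','shackle_bar','dial'):
        m=robot.masks_of(cam,l); print(cam,l,[(round(d['score'],2),d['region'].sum(),np.argwhere(d['region']).mean(0)[::-1]) for d in m])
E
```

```text
[ 0.5564 -0.0955  0.2447] 14.020572468357344 [[-0.3615 -0.4453]
 [ 0.7707 -0.3621]
 [-0.5567 -0.6245]
 [-0.2672  0.8858]
 [ 0.6874  0.0281]
 [-0.2598  0.4771]]
dial [ 0.5685 -0.1441  0.13  ] [371.6306 123.9974]
bar [ 0.5431 -0.0422  0.149 ] [360.9935 147.9521]
mark [ 0.5586 -0.1043  0.103 ] [366.9118 145.0819]
nose [ 0.5384 -0.1364  0.106 ] 0.031125695408746008 ang 1.0767437513856255
top dial_grip [(0.94, np.int64(510), array([420.698 , 187.8157]))]
top shackle_bar [(0.65, np.int64(125), array([283.416, 154.312])), (0.47, np.int64(142), array([372.3803, 198.8803])), (0.46, np.int64(142), array([369.6831, 282.1479]))]
top dial [(0.67, np.int64(526), array([420.5323, 188.5114]))]
side dial_grip [(0.71, np.int64(429), array([372.1142, 132.4685]))]
side shackle_bar [(0.65, np.int64(270), array([433.4185, 228.2481])), (0.63, np.int64(183), array([265.9617, 234.4208])), (0.57, np.int64(238), array([359.9076, 159.4328]))]
side dial [(0.59, np.int64(438), array([371.3904, 132.1918])), (0.32, np.int64(240), array([360.2417, 158.5125]))]
```

View pics/side0c.png

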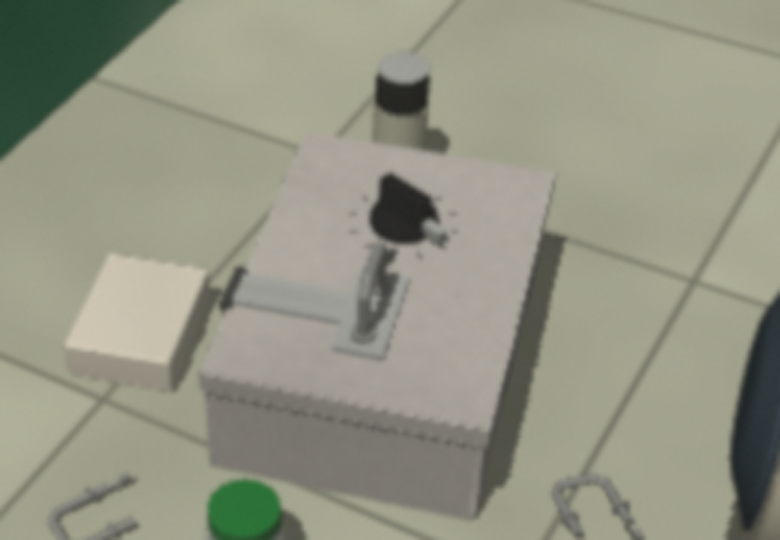

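The chest sits at x=0.556, y=-0.0955, yaw 0.245. The side view agrees with the fit: the shackle bar is at (361,149) and the dial at (371,128). The dial starts near 1.05, so it needs two clicks clockwise. I'm moving over it now.

```bash
python3 -m creep '0.06 0.07 0 0 0 -0.06; 0.17 0.2 0 0 0 -0.17; 0.29 0.36 0 0 0 -0.29; 0.41 0.5 0 0 0 -0.41; 0.52 0.64 0 0 0 -0.52; 0.6 0.73 0 0 0 -0.6; 0.616 0.746 0 0 0 -0.604; 0.616 0.746 0 0 0 -0.604' 45 30; python3 -m creep '0.06 0.07 0 0 0 -0.06; 0.17 0.2 0 0 0 -0.17; 0.29 0.36 -0.04 0 0 -0.29; 0.41 0.5 -0.08 0 0 -0.41; 0.52 0.64 -0.12 0 0 -0.52; 0.6 0.73 -0.15 0 0 -0.6; 0.616 0.746 -0.15 0 0 -0.604; 0.616 0.746 -0.15 0 0 -0.604'
python3 -c "
from h import *
s=robot.observe();print({k:np.round(v,4) for k,v in s.items()})
a=snap('top','t1');b=snap('side','s1')
i=cv2.resize(a[140:260,320:480],None,fx=3,fy=3,interpolation=2);j=cv2.resize(b[50:200,300:460],None,fx=2.4,fy=2.4,interpolation=2)
cv2.imwrite('pics/c1.png',np.hstack([i[:360],j[:360,:310]]))"
```

```text
time_s: 2.1
eef_pos: [0.3843, -0.3687, 0.2564]
ee_rot: [1.0, 0.012, -0.0, 0.0]
contact_force: [0.3, 0.0, 0.9]
opening: 0.0453
grip_force: 0.0
time_s: 3.1
eef_pos: [0.5689, -0.1458, 0.2113]
ee_rot: [0.99, -0.139, -0.0, 0.0]
contact_force: [-0.1, 0.1, 0.4]
opening: 0.0451
grip_force: 0.0
{'time_s': np.float64(3.1), 'joint_positions': array([-3.5230e-01,  4.8740e-01,  1.4964e+00, -3.0000e-04,  1.1577e+00,
        1.4975e+00]), 'qvel': array([-0.0165, -0.0132,  0.0114, -0.0012,  0.0002, -0.0028]), 'tau': array([ 2.47560e+00, -8.24435e+01, -3.48150e+01,  1.80800e-01,
       -6.80000e-03,  3.17000e-01]), 'eef_pos': array([ 0.5689, -0.1458,  0.2113]), 'ee_rot': array([ 9.903e-01, -1.390e-01, -0.000e+00,  2.000e-04]), 'contact_force': array([-0.0801,  0.0995,  0.4057]), 'wrist_torque': array([-0.0021,  0.0261, -0.0497]), 'grip_force': np.float64(0.0), 'opening': np.float64(0.0451)}
```

View pics/c1.png

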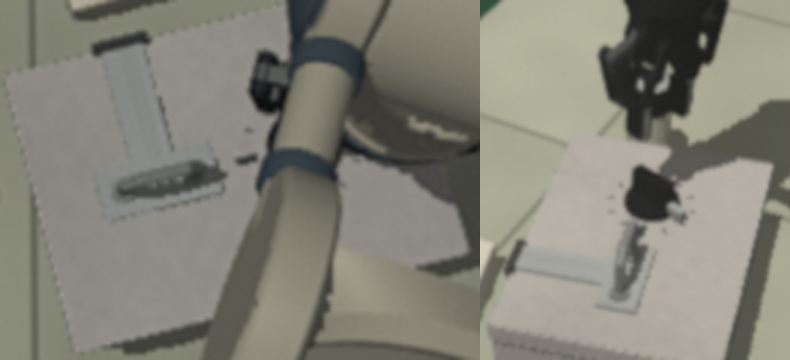

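The top view is blocked by the arm. The side view (right panel) shows the gripper right above the dial bar. Descend and pinch.

```bash
python3 -m creep '0 0 -0.05 0 0 0; 0 0 -0.11 0 0 0; 0 0 -0.17 0 0 0; 0 0 -0.22 0 0 0; 0 0 -0.246 0 0 0; 0 0 -0.246 0 0 0; 0 0 -0.246 0 0 0' 45 30; python3 -m creep '0 0 0 0 0 0; 0 0 0 0 0 0; 0 0 0 0 0 0; 0 0 0 0 0 0; 0 0 0 0 0 0; 0 0 0 0 0 0; 0 0 0 0 0 0; 0 0 0 0 0 0' 5 30
```

```text
time_s: 4.08
eef_pos: [0.5693, -0.1449, 0.1379]
ee_rot: [0.99, -0.139, 0.0, 0.0]
contact_force: [-0.8, -0.6, 0.7]
opening: 0.0451
grip_force: 0.0
time_s: 5.08
eef_pos: [0.5695, -0.1438, 0.1381]
ee_rot: [0.99, -0.139, 0.001, -0.001]
contact_force: [1.3, 9.4, 5.4]
opening: 0.0111
grip_force: 34.0
```

```bash
python3 -m creep '0 0.004 0 0 0 0; 0 0.004 0 0 0 -0.1; 0 0.004 0 0 0 -0.22; 0 0.004 0 0 0 -0.35; 0 0.004 0 0 0 -0.48; 0 0.004 0 0 0 -0.6; 0 0.004 0 0 0 -0.698; 0 0.004 0 0 0 -0.698' 5 40; python3 -m creep '0 0 0 0 0 -0.1; 0 0 0 0 0 -0.22; 0 0 0 0 0 -0.35; 0 0 0 0 0 -0.48; 0 0 0 0 0 -0.6; 0 0 0 0 0 -0.698; 0 0 0 0 0 -0.698'; python3 -m creep '0 0 0 0 0 -0.1; 0 0 0 0 0 -0.22; 0 0 0 0 0 -0.35; 0 0 0 0 0 -0.48; 0 0 0 0 0 -0.6; 0 0 0 0 0 -0.7; 0 0 0 0 0 -0.7; 0 0 0 0 0 -0.7'; python3 -c "
from h import *
s=robot.observe();print({k:np.round(v,4) for k,v in s.items()})"
```

```text
time_s: 6.08
eef_pos: [0.5694, -0.1438, 0.1381]
ee_rot: [0.951, -0.309, 0.001, 0.0]
contact_force: [-1.0, -0.8, 6.0]
opening: 0.0109
grip_force: 46.9
time_s: 6.95
eef_pos: [0.5692, -0.1439, 0.1381]
ee_rot: [0.883, -0.47, 0.001, 0.0]
contact_force: [-1.6, -2.5, 7.0]
opening: 0.011
grip_force: 47.0
time_s: 7.95
eef_pos: [0.569, -0.144, 0.1381]
ee_rot: [0.788, -0.616, 0.0, 0.0]
contact_force: [-2.9, -3.1, 7.6]
opening: 0.0105
grip_force: 47.1
{'time_s': np.float64(7.95), 'joint_positions': array([-3.4920e-01,  5.7730e-01,  1.5698e+00, -9.0000e-04,  9.9390e-01,
        2.5493e+00]), 'qvel': array([-0.0009,  0.0009,  0.0002,  0.0005,  0.001 , -0.0009]), 'tau': array([ 2.32060e+00, -8.20765e+01, -2.83958e+01,  1.23240e+00,
       -7.81000e-01,  3.00000e-03]), 'eef_pos': array([ 0.569 , -0.144 ,  0.1381]), 'ee_rot': array([ 7.878e-01, -6.159e-01,  4.000e-04,  2.000e-04]), 'contact_force': array([-2.8625, -3.0735,  7.5892]), 'wrist_torque': array([-0.6008,  0.7821, -0.0476]), 'grip_force': np.float64(47.1237), 'opening': np.float64(0.0105)}
```

```bash
python3 -m creep '0 0 0 0 0 0; 0 0 0 0 0 0; 0 0 0 0 0 0; 0 0 0 0 0 0; 0 0 0.06 0 0 0; 0 0 0.14 0 0 0; 0 0 0.22 0 0 0; 0 0 0.3 0 0 0; 0 0 0.33 0 0 0' 45 40; python3 -m creep '-0.1 0.04 0 0 0 0; -0.25 0.12 0 0 0 0; -0.4 0.22 0 0 0 0; -0.52 0.3 0 0 0 0; -0.55 0.34 0 0 0 0; -0.55 0.34 0 0 0 0'
python3 -c "
from h import *
a=snap('top','t2');b=snap('side','s2')
i=cv2.resize(a[150:250,330:470],None,fx=4,fy=4,interpolation=2);j=cv2.resize(b[100:200,330:390],None,fx=4,fy=4,interpolation=2)
cv2.imwrite('pics/c2.png',np.hstack([i,j]))"
```

```text
time_s: 9.07
eef_pos: [0.5695, -0.1437, 0.2377]
ee_rot: [0.788, -0.616, 0.001, -0.0]
contact_force: [-0.0, -0.8, 0.5]
opening: 0.045
grip_force: 0.0
time_s: 9.82
eef_pos: [0.4042, -0.0412, 0.2365]
ee_rot: [0.788, -0.616, 0.0, -0.0]
contact_force: [0.6, 0.2, 0.5]
opening: 0.0448
grip_force: 0.0
```

View pics/c2.png

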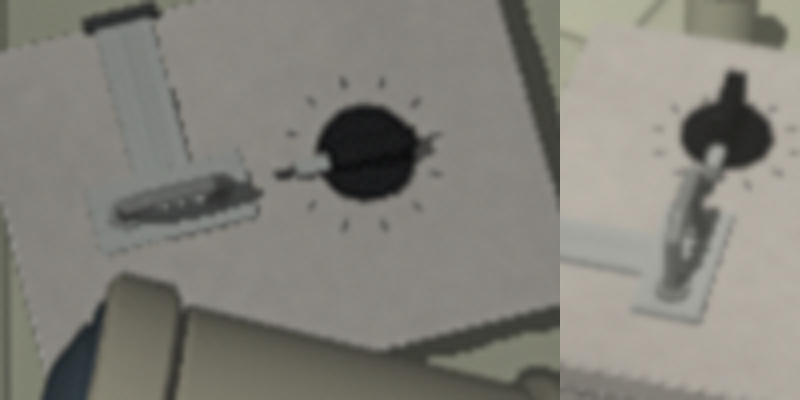

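The dial nose now points exactly at the index mark, with mark, nose and dial centre collinear in the top crop. Now to the shackle.

```bash
python3 -m creep '0.06 0 0 0 0 0; 0.17 0 0 0 0 0; 0.29 -0.001 0 0 0 0; 0.39 -0.002 0 0 0 0; 0.45 -0.003 0 0 0 0; 0.465 -0.003 0 0 0 0; 0.465 -0.003 -0.03 0 0 0; 0.465 -0.003 -0.08 0 0 0; 0.465 -0.003 -0.13 0 0 0; 0.465 -0.003 -0.13 0 0 0' 45 40; python3 -m creep '0 0 -0.04 0 0 0; 0 0 -0.09 0 0 0; 0 0 -0.13 0 0 0; 0 0 -0.143 0 0 0; 0 0 -0.143 0 0 0; 0 0 -0.143 0 0 0'; python3 -c "
from h import *
s=robot.observe();print({k:np.round(v,4) for k,v in s.items() if k in('joint_positions','eef_pos','contact_force')})
b=snap('side','s3')
cv2.imwrite('pics/c3.png',cv2.resize(b[60:210,290:450],None,fx=3.5,fy=3.5,interpolation=2))"
```

```text
time_s: 11.18
eef_pos: [0.5425, -0.0423, 0.196]
ee_rot: [0.788, -0.616, -0.001, 0.001]
contact_force: [0.3, 0.4, 0.1]
opening: 0.0451
grip_force: 0.0
time_s: 11.92
eef_pos: [0.5438, -0.0425, 0.1549]
ee_rot: [0.788, -0.616, 0.0, -0.0]
contact_force: [0.5, -0.5, -0.0]
opening: 0.0448
grip_force: 0.0
{'joint_positions': array([-0.1874,  0.507 ,  1.6589, -0.    ,  0.9751,  2.7106]), 'eef_pos': array([ 0.5438, -0.0425,  0.1549]), 'contact_force': array([ 0.5333, -0.5338, -0.0306])}
```

View pics/c3.png

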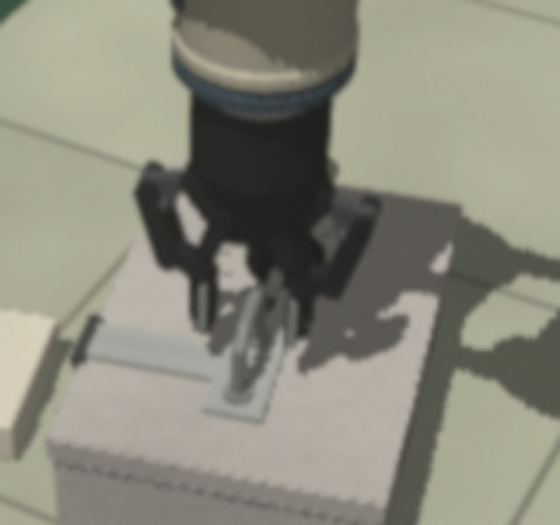

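The side crop shows the bar between the pads (pads at x≈208 and 300, bar ≈260), possibly a few mm off centre. I'll close partway first to check side force.

```bash
python3 -m creep '0 0 0 0 0 0; 0 0 0 0 0 0; 0 0 0 0 0 0; 0 0 0 0 0 0' 14 20; python3 -m creep '0 0 0 0 0 0; 0 0 0 0 0 0; 0 0 0 0 0 0; 0 0 0 0 0 0' 4 20
```

```text
time_s: 12.48
eef_pos: [0.5436, -0.0424, 0.1546]
ee_rot: [0.788, -0.616, 0.0, -0.0]
contact_force: [-0.5, 0.4, -0.1]
opening: 0.014
grip_force: 0.0
time_s: 12.98
eef_pos: [0.5436, -0.0424, 0.1546]
ee_rot: [0.788, -0.616, 0.0, -0.0]
contact_force: [0.1, -0.5, 1.1]
opening: 0.0078
grip_force: 19.5
```

```bash
python3 -m creep '0 0 0 0 0 0; 0 0 0 0 0 0; 0 0 0.01 0 0 0; 0 0 0.02 0 0 0; 0 0 0.03 0 0 0; 0 0 0.03 0 0 0; 0 0 0.03 0 0 0' 4 60
```

```text
time_s: 13.85
eef_pos: [0.5435, -0.0424, 0.1635]
ee_rot: [0.788, -0.616, -0.0, 0.0]
contact_force: [-0.2, 0.1, -1.6]
opening: 0.0069
grip_force: 58.5
```

```bash
python3 -m creep '0 0 0.02 0 0 0; 0 0 0.04 0 0 0; 0 0 0.06 0 0 0; 0 0 0.08 0 0 0; 0 0 0.1 0 0 0; 0 0 0.12 0 0 0; 0 0 0.14 0 0 0; 0 0 0.14 0 0 0'; python3 -m creep '0 0 0.03 0 0 0; 0 0 0.08 0 0 0; 0 0 0.14 0 0 0; 0 0 0.2 0 0 0; 0 0 0.26 0 0 0; 0 0 0.31 0 0 0; 0 0 0.34 0 0 0; 0 0 0.34 0 0 0; 0 0 0.34 0 0 0; 0 0 0.34 0 0 0'; python3 -c "
from h import *
s=robot.observe();print({k:np.round(v,4) for k,v in s.items() if k in('time_s','qvel','eef_pos','contact_force','opening')})
a=snap('top','t4');b=snap('side','s4')
i=cv2.resize(a[100:300,280:500],None,fx=1.8,fy=1.8,interpolation=2);j=cv2.resize(b[20:200,300:440],None,fx=2,fy=2,interpolation=2)
cv2.imwrite('pics/c4.png',np.hstack([i,j]))"
```

```text
time_s: 14.85
eef_pos: [0.5438, -0.0425, 0.206]
ee_rot: [0.788, -0.616, 0.0, -0.0]
contact_force: [-0.1, -0.2, -0.7]
opening: 0.0067
grip_force: 58.5
time_s: 16.1
eef_pos: [0.5433, -0.0424, 0.307]
ee_rot: [0.788, -0.616, -0.0, 0.0]
contact_force: [0.5, -0.4, -1.6]
opening: 0.0071
grip_force: 58.5
{'time_s': np.float64(16.1), 'qvel': array([ 0.0002, -0.0016, -0.0021, -0.0011,  0.0007, -0.0001]), 'eef_pos': array([ 0.5433, -0.0424,  0.307 ]), 'contact_force': array([ 0.4922, -0.3554, -1.6457]), 'opening': np.float64(0.0071)}
```

View pics/c4.png

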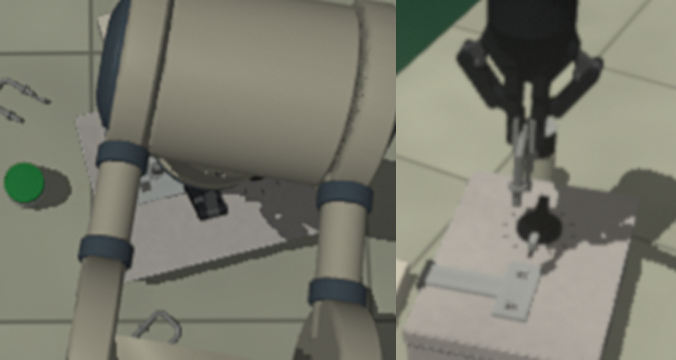

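The shackle hangs upright in the jaws with its legs down, and both holes in the hasp plate are empty. The nose still points at the mark. The TCP rose 152 mm, so the lower end sits about 116 mm above the lid. Handing in.

```bash
python3 -c "
from plant import robot
print(robot.sign_off())"
```

```text
the job is handed in; nothing more can be done
None
```

The job is handed in: the dial rests at the index mark and the gripper holds the shackle still and upright, its lower end about 116 mm above the lid, at about 16 s of the 54 s; the bystanders were not checked one by one afterwards, but no contact with them showed in the forces.

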